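# Let the lemon into the scrap caddy and ease its lid shut by the lever

### The job

Let the spent lemon that waits on the feed chute drop into the steel scrap caddy: with the fingertips press the lever pad at the caddy's side right down, so that the linked lid swings up, and keep it down until the lemon lies inside. Then let the lever come up slowly under the fingertips so that the lid is eased shut and does not slam, and move clear. Work by the lever alone: do not touch the lid or the lemon, pick nothing up, and leave the other things on the worktop where they stand.

Things in the scene. Friction and masses are not known exactly. Their poses are not given: they have to be found in the camera images.
- caddy: Brushed-steel scrap caddy, fixed to the worktop: open-topped box 220 (x) x 170 (y) x 160 mm high with a feed chute and a lid on top. Origin: centre of its underside, z up; its front faces its own -x, its right-hand side (with the lever) is its own -y. A thin dark carrying bar stands 15 mm out from the front, 105 mm up: it is not the lever.
- chute_lip (a point): Middle of the inner, lower end of the steel feed chute (caddy x = -34, z = 126 mm). The chute, 116 mm wide between cheeks, slopes 43 degrees down to here from the caddy's front (x = -120, z = 206 mm) and opens into the box. The cheeks' top is 232 mm above the worktop.
- lid_hood: The lid: a steel hood 156 x 176 x 44 mm with a black vent on top (207 mm high shut, about 315 mm open), hinged at the rear; shut, its front face stops the lemon. It weighs about 0.4 kg (varies), moves only with the lever through a push rod, and slams if the lever is let go. Origin: middle of its front edge, shut at caddy x = -45, z = 165 mm, 150 mm ahead of the hinge. Not to be touched.
- caddy_lever (a joint): Lever angle, rad: 0 at rest (up, lid shut), 0.42 right down on its stop. Lid and lever move together: 2 rad of lid for 1 rad of lever, lid 0.85 rad up at the end. A lid turning faster than 1.5 rad/s (lever 0.74 rad/s, pad 110 mm/s) as it comes down over its last 0.25 rad slams. The lid's weight and a light return spring push the lever up: about 3 to 8 N at the pad.
- lever_pad (a point): Centre of the top of the lever's black ribbed pad (36 x 50 x 10 mm), in front of the caddy's right front corner; moves with the lever. At rest at caddy x = -182, y = -131, z = 118 mm; right down z is about 55 mm (63 mm lower, on an arc within 7 mm of a vertical line). The pad's top is level at rest and tilts 0.42 rad down to the front when pressed. Below it is only worktop.
- lever_pivot (a point): Point on the lever's turning axis (parallel to the caddy's y), level along that axis with the middle of the pad, at caddy x = -35, y = -131, z = 75 mm; the pad's top centre is 153 mm from it.
- lemon: Yellow lemon, 71 x 53 x 51 mm, about 0.1 kg, loose, lying across the chute against the lid's front face; origin on its skin, 25 mm from its middle (underside at the start). It rolls in by itself once the lid's front edge is about 60 mm up, and then lies on the caddy's floor, 10 mm above the worktop.
- ramekin: white porcelain ramekin, 78 mm across, 42 mm high, loose, in front of the caddy; bystander
- mug: small cream mug with a handle, 64x88x54 mm, loose, beside the caddy behind the lever's pad; bystander
- teaspoon: steel teaspoon, 137 mm long, loose, lying on the worktop; bystander
- mill_1: dark turned-wood pepper mill, 58 mm across, 170 mm high, loose, on the right; bystander
Not all that is in view belongs to the job. There is more than one size of the lemon; the job needs the smaller.

How it is judged (in metres and radians):
On the way:
1. the lever is pressed right down, the lid is up, and the lemon lies inside the caddy (value of joint caddy_lever above 0.36 rad and angle between lid_hood's own z axis and vertical above 0.7 rad and z of lemon in the frame of caddy between -0.02 and 0.09 m and x of lemon in the frame of caddy between -0.11 and 0.11 m and y of lemon in the frame of caddy between -0.085 and 0.085 m), for 0.3 s.
At the end, for the whole second after the job is handed in: The lid is shut (within 0.04 rad), the lever is up again (within 0.03 rad), and the lemon lies at rest inside the caddy. On the way the lever was held at 0.36 rad or more with the lemon inside for 0.3 s (angle between lid_hood's own z axis and vertical below 0.04 rad and value of joint caddy_lever below 0.03 rad and z of lemon in the frame of caddy between -0.02 and 0.09 m and x of lemon in the frame of caddy between -0.11 and 0.11 m and y of lemon in the frame of caddy between -0.085 and 0.085 m and linear speed of lemon below 0.05 m/s); the robot touches nothing.
It fails at once if the lid slams: within its last 0.25 rad it comes down faster than 1.5 rad/s (angle between lid_hood's own z axis and vertical below 0.25 rad and velocity of joint caddy_lever below -0.1 rad/s and angular speed of lid_hood above 1.5 rad/s).
It fails at once if the robot touches the lid (contact force between any of the fingers, the arm and lid_hood above 0.5 N).
It fails at once if the robot touches the lemon (contact force between any of the fingers, the arm and lemon above 0.5 N).
It fails at once if a bystander is moved by more than 25 mm (distance of any of ramekin, mug, teaspoon, mill_1 from where it was at the start of the episode above 0.025 m).
It also fails if it takes over 40 s, if anything falls off the work surface, if the arm or the gripper's body presses on something with over 40 N, if the wrist force passes 120 N, or if a joint passes its speed limit or range.

### The arm

A 6-joint arm with a two-finger parallel gripper is mounted at the origin on a cart in front of the work surface, level with it; the furniture and walls round the work are solid. World frame = base frame: x ahead of the robot, y to its left, z up, the work surface at z = 0. Lengths are in mm, angles in rad, forces in N, time in s.
With the tool pointing down it reaches from about 350 to 975 mm from the base axis. Payload 7.1 kg.
Tool frame: the origin (TCP) lies midway between the tips of the shut fingers; the grasp point (between the pads) lies 19 mm behind it (ctrl.grip_depth is the distance from the TCP to the grasp point, in mm); z points along the fingers, y is the line along which they close (so a half turn about z gives the same grasp; the last joint's range is limited). The gripper opens to 88 mm and grips with 3 to 60 N. Pads are 20 mm wide; open, the fingers measure 115 mm over their backs; the gripper's body (75 mm by 178 mm) begins 61 mm behind the grasp point.
Start: joints at [1.216, 0.423, 1.63, -0, 1.089, -0.019], TCP at [205.921, 590.086, 222.675] pointing down, gripper open.
Joint ranges: [-3, 3], [-0.9, 2.11], [0.09, 2.58], [-1.31, 4.45], [0.11, 2.69], [-2.54, 2.54]. Speed limits (rad/s): [2.39, 2.39, 3.01, 3.14, 3.14, 3.14].

### API

Orientations are given as a rotation vector (axis times angle).
In Python, from workcell import ctrl, cams gives the robot as it stands.
- The arm moves only by the tool move_arm, never from a script. Its argument "steps" is a list of rows, each a list of 3 entries, a list of its own where there are three numbers: the shift along the tool's x, y, z in units of 25 mm (1.0 is 25 mm), then the turn about the tool's z in units of 5 degrees (1.0 is 5 degrees), then the closure, from 0 (fully open) to 1 (shut). A call has 1 to 20 rows; each row shifts and turns the commanded pose from where the row before left it, along the tool's axes as they then stand; what a row does not reach is not made up. A row lasts 1/12 s, in which the tool goes at most 41.7 mm and 7.16 degrees, less where a joint would pass 70% of its speed; a pose out of reach is approached as far as the arm can. A call is refused whole if a number of a shift passes 1 or a number of a turn 1, either way. A call with a gripper value outside its range is refused whole. The fingers move at their own pace and stop on an object; the grip force is fixed at half the most. Time passes only in rows, so rows that do not move let the fingers close. It gives the time, the measured TCP pose, the force, the opening and the grip force at its end, in the units of the state.
- ctrl.get_obs(): the state, without advancing time (a new reading comes with each control period).
- cams.get_image(name): name is "scene" or "top"; returns a dict with "image" (400x640x3 uint8, red, green, blue), "camera_matrix" (3x3 intrinsics, pixels), "k1" (the pictures are not rectified: a ray, as slopes to the right and down, at radius r is drawn at 1 + k1 r^2 times it, then the intrinsics apply), "xyz" and "rotation" of the camera in the world. Camera axes: x right, y down, z forward; pixel columns grow to the right and rows downward; lengths in mm; the calibration is good to about 2 mm. A picture is of the moment at which its call begins. There is no depth.
- ctrl.close_job(): hands the job in; it is judged then, once.
Trained networks look in the newest picture that a camera, given by its name, has taken for a name from the list of things; names that differ only in an ending like _2 or _b are one class to them, and where a whole thing is asked for, a point or a joint stands for the part that bears it (a point fixed in the world has none). Each returns a list of dicts, best first, with "p" (0 to 1); they miss things now and then, are a little off and sometimes report something else, mostly with a low value. They report only what shows in the picture. A call takes as long as a camera call. They do not tell look-alikes from the thing itself.
- cams.boxes_of(camera, thing): "rect" ([centre column, centre row, width, height] in pixels, round what is visible of it).
- cams.cut_out(camera, thing): "pixels" (400x640 bool, what is visible of it) and "rect" ([centre column, centre row, width, height] in pixels, round what is visible of it).
The state is a dict: "t": time; "qpos": joint angles; "qvel": joint speeds; "joint_torque": joint torques, N m; "ee_pos": TCP position; "orientation": TCP orientation; "ft_force": force on the tool from outside, world axes, zero at the start; "moment": the same for the moment, N m; "width": finger opening in mm; "grasp_force": force on a finger pad.
Only numpy, scipy, OpenCV 4.12 (cv2) and the standard library are available. Lean on these libraries where they do the work, as an engineer would, in place of code of your own. Each camera call takes 0.05 s, during which the arm holds its last target. There are 200 camera calls.

## Working session

There is one attempt and no reset: what is moved stays moved. The work goes in short steps, Python scripts to look and compute and a tool call to move; the robot and the scene stay as the last step left them, time stands still between calls to the robot, and variables do not carry over. Pictures are saved under pics/ and viewed, at most 10 in all, crops included, and the job is handed in when it is done.

Besides the shell and the picture viewer there is one more tool, called after "Emit:" by a JSON object that holds its "op" and its "data". move_arm: Moves the arm, as the interface text tells. Its arguments: {"type":"object","properties":{"steps":{"type":"array"}},"required":["steps"]}

```bash
ls; mkdir -p pics; python3 - <<'E'
from workcell import ctrl, cams
import cv2,numpy as np
for c in("scene","top"):
    d=cams.get_image(c); cv2.imwrite(f"pics/{c}0.png",d["image"][:,:,::-1])
    print(c,d["camera_matrix"],d["k1"],d["xyz"],d["rotation"])
    for t in("caddy","caddy_lever","lever_pad","lid_hood","lemon","ramekin","mug","teaspoon","mill_1"):
        print(t,[(np.round(b["rect"]).tolist(),round(b["p"],2)) for b in cams.boxes_of(c,t)][:4])
o=ctrl.get_obs();print(o)
E
```

```text
pics
scene [[463.03751055   0.         311.85686716]
 [  0.         463.03751055 190.1417299 ]
 [  0.           0.           1.        ]] -0.12337755559904379 [ -75.1098531  -176.41872173 1010.66753672] [-2.15089663  1.16173492 -0.44706015]
caddy [([281.0, 178.0, 99.0, 135.0], 0.84), ([297.0, 203.0, 59.0, 79.0], 0.66)]
caddy_lever [([296.0, 204.0, 62.0, 81.0], 0.63)]
lever_pad [([297.0, 204.0, 61.0, 79.0], 0.9), ([260.0, 162.0, 21.0, 20.0], 0.48)]
lid_hood [([287.0, 146.0, 86.0, 67.0], 0.56)]
lemon [([261.0, 163.0, 22.0, 21.0], 0.92), ([281.0, 180.0, 100.0, 134.0], 0.32)]
ramekin [([212.0, 228.0, 34.0, 33.0], 0.72)]
mug [([328.0, 225.0, 35.0, 25.0], 0.93)]
teaspoon [([219.0, 199.0, 38.0, 20.0], 0.63)]
mill_1 []
top [[438.30140594   0.         318.2430159 ]
 [  0.         438.30140594 195.69167786]
 [  0.           0.           1.        ]] -0.08090221427962262 [ 452.67341824  269.34582953 1125.22149312] [-2.18473308  2.14676579 -0.12345678]
caddy [([272.0, 184.0, 106.0, 153.0], 0.93), ([233.0, 256.0, 32.0, 35.0], 0.39), ([201.0, 217.0, 54.0, 9.0], 0.3)]
caddy_lever [([312.0, 200.0, 2
[... 304 characters left out ...]
0, 186.0, 36.0, 35.0], 0.86)]
{'t': 1.0, 'qpos': array([ 1.21598238e+00,  4.23075921e-01,  1.62990276e+00, -5.47553197e-06,
        1.08860094e+00, -1.89931204e-02]), 'qvel': array([ 0.00014475, -0.00213725,  0.00082756,  0.00111376, -0.00064334,
        0.00032132]), 'joint_torque': array([-6.56163538e-04, -5.44590569e+01, -2.74039668e+01,  6.43940410e-02,
        1.69536145e-02,  1.57291328e-05]), 'ee_pos': array([205.93266693, 590.08194628, 222.6890197 ]), 'orientation': array([5.25025735e-01, 3.09740330e+00, 1.86923147e-05]), 'ft_force': array([-0.22232538, -0.70266207, -0.0184891 ]), 'moment': array([-0.00131482,  0.03580107,  0.01091594]), 'grasp_force': 0.0, 'width': 87.6084522177105}
```

View pics/scene0.png

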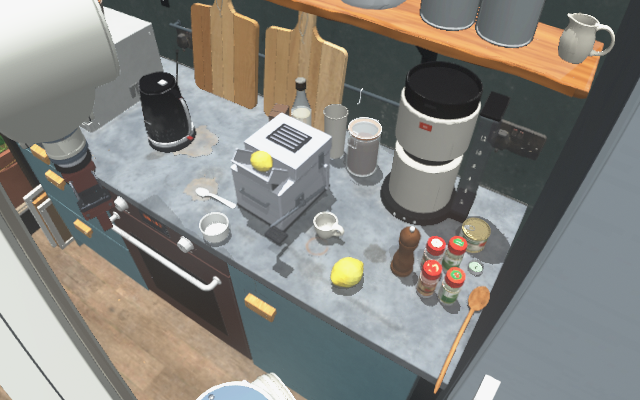

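View pics/top0.png

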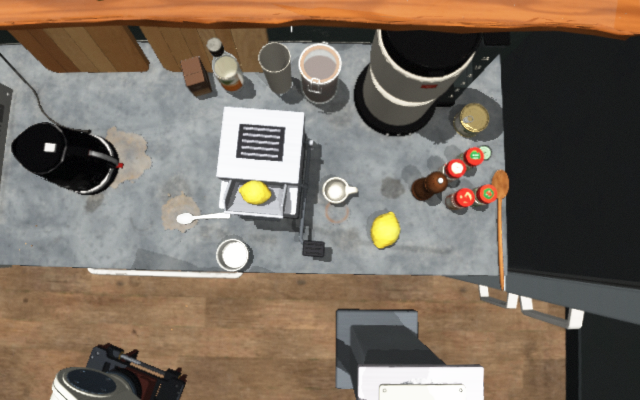

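The top view shows the caddy at about (262,160), with the small lemon on its chute at (255,191). What looks like the black pad is at (313,248). In the scene view the lever pad is about (277,233), with its shadow at (284,262). The larger lemon is loose at (385,230) top.

Things that could be taken for the pad: the dark thing at top (313,248), the carrying bar at the caddy front, and the shadow at scene (284,262). I'll check with a close crop.

```bash
python3 - <<'E'
import cv2,numpy as np
t=cv2.imread("pics/top0.png")[95:270,200:350]; s=cv2.imread("pics/scene0.png")[105:280,220:350]
a=[cv2.resize(x,None,fx=3.2,fy=3.2,interpolation=cv2.INTER_CUBIC) for x in (t,s)]
for im,(x0,y0) in zip(a,((200,95),(220,105))):
    for g in range(0,180,20):
        cv2.putText(im,str(x0+g),(int(g*3.2),8),0,.3,(0,0,255)); cv2.putText(im,str(y0+g),(0,int(g*3.2)+4),0,.3,(0,0,255))
        cv2.line(im,(int(g*3.2),0),(int(g*3.2),600),(0,0,255),1) if 0 else None
        for h in range(0,180,20): cv2.circle(im,(int(g*3.2),int(h*3.2)),1,(0,0,255),-1)
im=np.hstack(a)[:, :800]; print(im.shape); cv2.imwrite("pics/crop.png",im)
print(t.shape)
E
```

```text
(560, 800, 3)
(175, 150, 3)
```

View pics/crop.png

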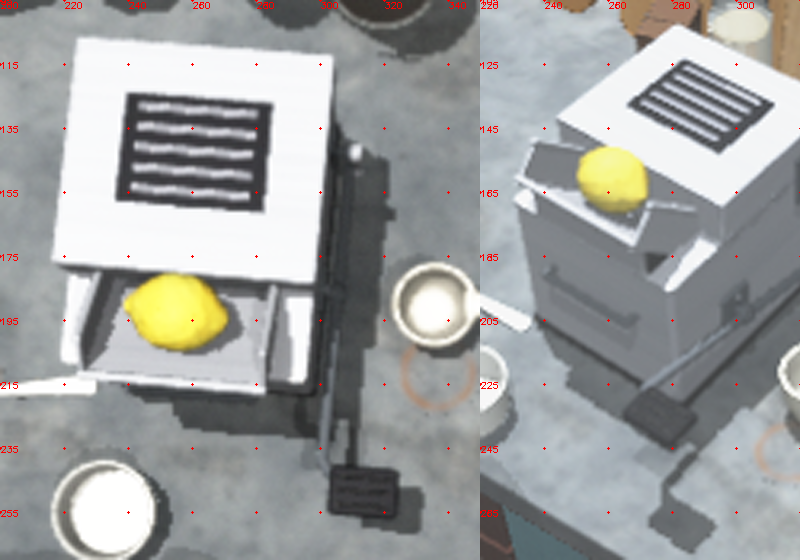

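```bash
cat > h.py <<'E'
from workcell import ctrl, cams
import cv2,numpy as np
from scipy.optimize import least_squares
from scipy.spatial.transform import Rotation as R
C={c:cams.get_image(c) for c in("scene","top")}
def proj(c,P):
    d=C[c]; r=np.asarray(d["rotation"]); r=R.from_rotvec(r).as_matrix() if r.size==3 else r
    p=(np.atleast_2d(P)-d["xyz"])@r; s=p[:,:2]/p[:,2:]
    s=s*(1+d["k1"]*(s**2).sum(1,keepdims=True)); K=d["camera_matrix"]
    return s*K[0,0]+K[:2,2]
E
python3 - <<'E'
from h import *
T=lambda a:np.array(a)/3.2+[200,95]; S=lambda a:(np.array(a)-[480,0])/3.2+[220,105]
L={'pad':(-182,-131,118),'fl':(-45,88,207),'fr':(-45,-88,207),'rr':(111,-88,207),'rl':(111,88,207)}
obs=[("top",'pad',T((364,489))),("scene",'pad',S((660,412))),("top",'fl',T((52,262))),("top",'fr',T((317,282))),("top",'rl',T((78,37))),("top",'rr',T((333,57))),
("scene",'fl',S((555,120))),("scene",'fr',S((722,207))),("scene",'rl',S((678,25)))]
def W(p,q): c,s=np.cos(p[2]),np.sin(p[2]); return np.array([p[0]+c*q[0]-s*q[1],p[1]+s*q[0]+c*q[1],q[2]])
f=lambda p:np.concatenate([(proj(c,W(p,L[n]))[0]-o) for c,n,o in obs])
r=least_squares(f,[560,400,0],x_scale=[100,100,.3],loss='soft_l1');p=r.x;print(p,np.round(f(p).reshape(-1,2),1))
g=least_squares(lambda q:np.concatenate([proj(c,q)[0]-o for c,n,o in obs if n=='pad']),[400,300,118]);print("pad tri",g.x,g.fun)
print("pad fit",W(p,L['pad']),"pivot",W(p,(-35,-131,75)))
for n,z in(("mug",27),("ramekin",21),("mill_1",85)):
  for c in C:
    b=cams.boxes_of(c,n)
    if b: print(n,c,least_squares(lambda q:proj(c,(*q,z))[0]-b[0]["rect"][:2],[450,250]).x)
E
```

```text
[ 6.30595568e+02  3.94048631e+02 -5.99773328e-02] [[ 0.5  1.6]
 [-0.2  1.1]
 [ 0.1  0.1]
 [-0.2  0.2]
 [-0.3 -0.4]
 [ 0.8 -0.8]
 [ 0.  -1.3]
 [ 0.3 -0.6]
 [-0.8 -1.1]]
pad tri [444.55861373 275.68302308 117.46609019] [-0.1224916   0.09961303  0.16678676 -0.01466612]
pad fit [441.07050211 274.1935133  118.        ] pivot [587.80618124 265.38213044  75.        ]
mug scene [596.84643348 221.92315515]
mug top [588.61648151 208.51574765]
ramekin scene [418.9638342  479.93770658]
ramekin top [421.69100642 478.80223872]
mill_1 scene [592.50226538  -3.10201889]
mill_1 top [596.40090931   1.75125622]
```

Both views agree on the pad: the fit gives (441,274,118) and triangulation gives (445,276,117). Caddy yaw is -0.06. The black ribbed pad at top (314,248) / scene (276,234) is chosen. The large lemon and the carrying bar are ruled out. I'll close the fingers, align to the caddy and travel over the pad.

Emit:
{"op": "move_arm", "data": {"steps": [[[0,0,0],[0,0,-0.8],1],[[0,0,0],[0,0,-0.8],1],[[0,0,0],[0,0,-0.8],1],[[0,0,0],[0,0,-0.8],1],[[-0.4,-0.5,0],[0,0,0],1],[[-0.7,-0.8,0],[0,0,0],1],[[-0.7,-0.8,0],[0,0,0],1],[[-0.7,-0.8,0],[0,0,0],1],[[-0.7,-0.8,0],[0,0,0],1],[[-0.7,-0.8,0],[0,0,0],1],[[-0.7,-0.8,0],[0,0,0],1],[[-0.7,-0.8,0],[0,0,0],1],[[-0.7,-0.8,0],[0,0,0],1],[[-0.7,-0.8,0],[0,0,0],1],[[-0.7,-0.8,0],[0,0,0],1],[[-0.7,-0.8,0],[0,0,0],1],[[-0.7,-0.8,0],[0,0,0],1],[[-0.5,-0.6,0],[0,0,0],1],[[0,0,0],[0,0,0],1],[[0,0,0],[0,0,0],1]]}}

```text
schema error: expected a number
```

Emit:
{"op": "move_arm", "data": {"steps": [[[0,0,0],-0.8,1],[[0,0,0],-0.8,1],[[0,0,0],-0.8,1],[[0,0,0],-0.8,1],[[-0.4,-0.5,0],0,1],[[-0.7,-0.8,0],0,1],[[-0.7,-0.8,0],0,1],[[-0.7,-0.8,0],0,1],[[-0.7,-0.8,0],0,1],[[-0.7,-0.8,0],0,1],[[-0.7,-0.8,0],0,1],[[-0.7,-0.8,0],0,1],[[-0.7,-0.8,0],0,1],[[-0.7,-0.8,0],0,1],[[-0.7,-0.8,0],0,1],[[-0.7,-0.8,0],0,1],[[-0.7,-0.8,0],0,1],[[-0.5,-0.6,0],0,1],[[0,0,0],0,1],[[0,0,0],0,1]]}}

```text
t: 3.07
ee_pos: [423.3, 308.8, 222.8]
orientation: [-0.095, -3.14, -0.0]
ft_force: [-0.3, 0.6, -0.8]
width: 0.3
grasp_force: 0.0
```

Emit:
{"op": "move_arm", "data": {"steps": [[[-0.4,-0.7,0],0,1],[[-0.4,-0.7,0.5],0,1],[[0,0,0.8],0,1],[[0,0,0.8],0,1],[[0,0,0.6],0,1],[[0,0,0.4],0,1],[[0,0,0],0,1],[[0,0,0],0,1]]}}

```text
t: 3.73
ee_pos: [440.5, 274.3, 145.1]
orientation: [-0.088, -3.14, 0.001]
ft_force: [-0.2, -0.2, 0.4]
width: 0.0
grasp_force: 0.0
```

```bash
python3 - <<'E'
from h import *
o=ctrl.get_obs();print(o["t"],o["ee_pos"],o["ft_force"])
a=[]
for c in C:
    u=proj(c,o["ee_pos"])[0];print(c,u)
    x,y=np.round(u).astype(int); im=C[c]["image"][:,:,::-1].copy(); im[y,x]=(0,0,255)
    a.append(cv2.resize(im[max(0,y-55):y+55,x-55:x+55],(400,400),interpolation=cv2.INTER_CUBIC))
cv2.imwrite("pics/near.png",np.hstack(a))
E
```

```text
3.8333 [441.25730033 274.4827835  146.02329538] [-0.10478237 -0.51369032  0.791808  ]
scene [275.23642465 227.55561477]
top [314.05810993 249.51793667]
```

View pics/near.png

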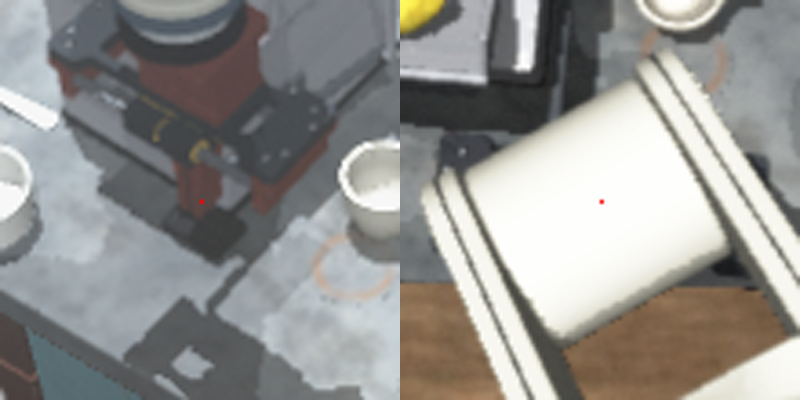

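The tip, red dot at scene (275,228), sits straight above the pad, and nothing else is close. Pressing down.

Emit:
{"op": "move_arm", "data": {"steps": [[[0,0,0.4],0,1],[[0,0,0.4],0,1],[[0,0,0.3],0,1],[[0,0,0.3],0,1],[[0,0,0.3],0,1],[[0,0,0.3],0,1],[[0,0,0.3],0,1],[[0,0,0.3],0,1],[[0,0,0.3],0,1],[[0,0,0.2],0,1],[[0,0,0.2],0,1],[[0,0,0],0,1]]}}

```text
t: 4.83
ee_pos: [439.3, 273.1, 61.1]
orientation: [-0.089, -3.137, 0.003]
ft_force: [-4.7, 0.7, 3.4]
width: 0.4
grasp_force: 2.5
```

Emit:
{"op": "move_arm", "data": {"steps": [[[0,0,0.1],0,1],[[0,0,0.1],0,1],[[0,0,0.05],0,1],[[0,0,0],0,1]]}}

```text
t: 5.17
ee_pos: [439.8, 273.1, 56.8]
orientation: [-0.089, -3.138, 0.002]
ft_force: [-7.6, -2.5, 17.4]
width: 0.6
grasp_force: 9.2
```

Emit:
{"op": "move_arm", "data": {"steps": [[[0,0,0.04],0,1],[[0,0,0],0,1],[[0,0,0],0,1],[[0,0,0],0,1],[[0,0,0],0,1],[[0,0,0],0,1],[[0,0,0],0,1],[[0,0,0],0,1],[[0,0,0],0,1],[[0,0,0],0,1]]}}

```text
t: 6.0
ee_pos: [439.8, 273.1, 56.4]
orientation: [-0.089, -3.138, 0.002]
ft_force: [-9.0, -3.8, 18.8]
width: 0.1
grasp_force: 10.5
```

```bash
python3 - <<'E'
from h import *
o=ctrl.get_obs();print(o["t"],o["ee_pos"],o["ft_force"])
a=[cv2.resize(C[c]["image"][90:280,200:390,::-1],(400,400),interpolation=cv2.INTER_CUBIC) for c in C]
cv2.imwrite("pics/down.png",np.hstack(a))
for c in C: print(c,[(np.round(b["rect"]).tolist(),round(b["p"],2)) for b in cams.boxes_of(c,"lemon")])
E
```

```text
6.1 [439.81556813 273.15727064  56.37417938] [-9.00194214 -3.10628726 18.82460749]
scene [([347.0, 272.0, 32.0, 31.0], 0.72)]
top [([388.0, 226.0, 28.0, 40.0], 0.76), ([255.0, 166.0, 26.0, 13.0], 0.64)]
```

View pics/down.png

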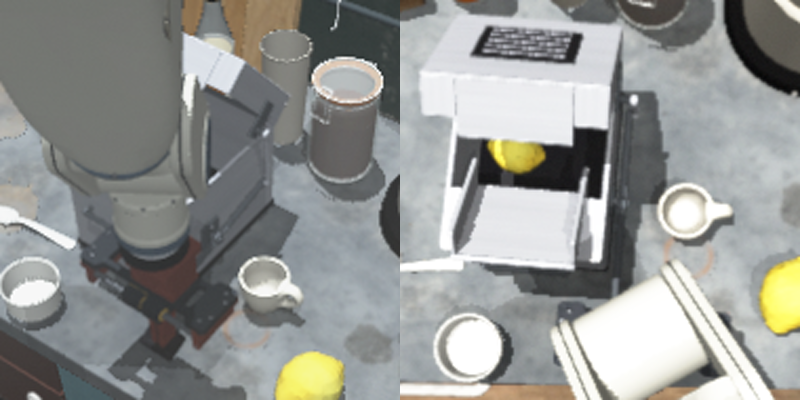

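The lid is open and the lemon lies inside at top (255,166). The lever is on its stop at 19 N. Next I ease it up at about 30 mm/s.

Emit:
{"op": "move_arm", "data": {"steps": [[[0,0,-0.1],0,1],[[0,0,-0.1],0,1],[[0,0,-0.1],0,1],[[0,0,-0.1],0,1],[[0,0,-0.1],0,1],[[0,0,-0.1],0,1],[[0,0,-0.1],0,1],[[0,0,-0.1],0,1],[[0,0,-0.1],0,1],[[0,0,-0.1],0,1],[[0,0,-0.1],0,1],[[0,0,-0.1],0,1],[[0,0,-0.1],0,1],[[0,0,-0.1],0,1],[[0,0,-0.1],0,1],[[0,0,-0.1],0,1]]}}

```text
t: 7.53
ee_pos: [440.8, 273.4, 95.6]
orientation: [-0.089, -3.14, 0.001]
ft_force: [-2.6, -3.7, 5.6]
width: -0.1
grasp_force: 2.6
```

Still in contact (5.6 N). Continuing slowly past the rest height.

Emit:
{"op": "move_arm", "data": {"steps": [[[0,0,-0.08],0,1],[[0,0,-0.08],0,1],[[0,0,-0.08],0,1],[[0,0,-0.08],0,1],[[0,0,-0.08],0,1],[[0,0,-0.08],0,1],[[0,0,-0.08],0,1],[[0,0,-0.08],0,1],[[0,0,-0.08],0,1],[[0,0,-0.08],0,1],[[0,0,-0.08],0,1],[[0,0,-0.08],0,1],[[0,0,-0.1],0,1],[[0,0,-0.1],0,1],[[0,0,-0.1],0,1],[[0,0,-0.1],0,1]]}}

```text
t: 8.87
ee_pos: [440.3, 273.5, 129.3]
orientation: [-0.089, -3.139, 0.001]
ft_force: [-0.5, -0.1, -0.8]
width: 0.3
grasp_force: 0.0
```

Emit:
{"op": "move_arm", "data": {"steps": [[[0,0,-0.4],0,1],[[0,0,-0.8],0,1],[[0,0,-0.8],0,1],[[0,0,-0.8],0,1],[[0.5,0,-0.4],0,1],[[0.8,0,0],0,1],[[0.8,0,0],0,1],[[0.5,0,0],0,1],[[0,0,0],0,1],[[0,0,0],0,1]]}}

```text
t: 9.7
ee_pos: [376.1, 277.7, 209.9]
orientation: [0.087, 3.14, 0.001]
ft_force: [-0.3, -0.2, 0.7]
width: 0.5
grasp_force: 0.0
```

```bash
python3 - <<'E'
from h import *
o=ctrl.get_obs();print(o["t"],o["ee_pos"],o["ft_force"])
a=[cv2.resize(C[c]["image"][90:280,200:390,::-1],(400,400),interpolation=cv2.INTER_CUBIC) for c in C]
cv2.imwrite("pics/end.png",np.hstack(a))
E
```

```text
9.8 [376.95987353 277.78996485 209.7297629 ] [ 0.69961341 -0.01035226  0.51109624]
```

View pics/end.png

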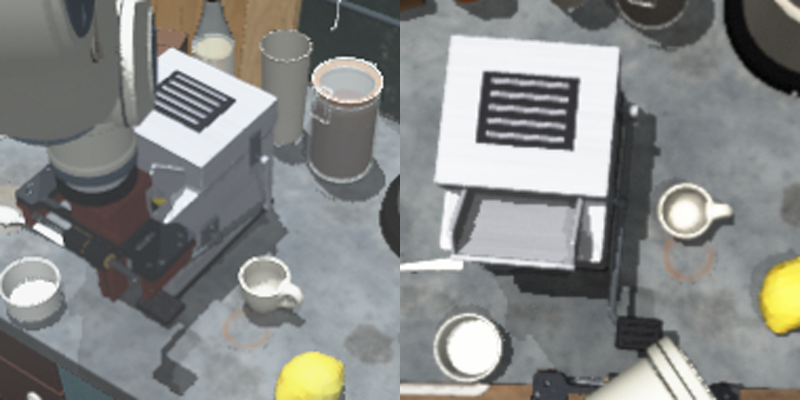

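The lid is shut, the lever pad is back at its rest pixel (314,248), the chute is empty, and the arm is clear. Handing in.

```bash
python3 -c "
from workcell import ctrl
print(ctrl.close_job())"
```

```text
the job is handed in; nothing more can be done
None
```

The small lemon is in the caddy, the lid was eased shut with no sign of a slam, the lever is back up and the arm is clear; the job is handed in, but no verdict was returned.

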